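# Slide the tin through the narrow mouth of the empty tin rack

### The job

Put away the low tin that stands in front of the two tin racks: push it along the worktop, between the two steel posts of the empty tin rack and on until it stands home against the back rail. Only push it, never lift it or tip it over, and leave the things around standing where they are.

Things in the scene. Friction and masses are not known exactly. Their poses are not given: they have to be found in the camera images.
- tin: the loose low round food tin, 86 mm diameter, 40 mm high, about 0.23 kg, standing on the worktop in front of the racks; origin at the centre of its underside, z up. It slides easily and does not roll
- rack_empty: fixed dark-wood tin rack, open at the front; origin on the worktop at the centre of a tin when home, +x from mouth to back. Steel posts 24 mm thick, 45 high at x -62, y +-58 mm (92 mm free between); rails 30 high, inner faces y +-52, back x +44; outer x -74..58, y +-70 mm. This one is EMPTY; it may be the left or the right one
- rack_full: fixed dark-wood tin rack, open at the front; origin on the worktop at the centre of a tin when home, +x from mouth to back. Steel posts 24 mm thick, 45 high at x -62, y +-58 mm (92 mm free between); rails 30 high, inner faces y +-52, back x +44; outer x -74..58, y +-70 mm. This one is FULL: a tin like the loose one is fixed in it
- timer: round white and dark kitchen timer, 65 mm wide, 52 mm high, left of the racks (loose bystander; origin on its underside)
- spoon: teaspoon with red handle, 140 x 30 x 13 mm, lying at the right of the work (loose bystander; origin on its underside)
- mug: plain dark mug, 84 mm wide (114 with its handle), 94 mm high, at the far right (loose bystander; origin on its underside)
- jar: glass food jar with dark lid, 62 mm wide, 101 mm high, at the left (loose bystander; origin on its underside)
- spice: small spice jar with green cap, 46 mm wide, 106 mm high, behind the racks (loose bystander; origin on its underside)
There are look-alikes about, which are no part of the job. What is shaped like the tin but turquoise is not meant.

How it is judged:
By the outcome, as a careful person would: the job done as asked, in the order asked, and still so for the second after the job is handed in, with the robot touching nothing.
It also fails if it takes over 61 s, if anything falls off the work surface, if the arm or the gripper's body presses on something with over 40 N, if the wrist force passes 120 N, or if a joint passes its speed limit or range.

### The arm

A 6-joint arm with a two-finger parallel gripper is mounted at the origin on a cart in front of the work surface, level with it; the furniture and walls round the work are solid. World frame = base frame: x ahead of the robot, y to its left, z up, the work surface at z = 0. Lengths are in m, angles in rad, forces in N, time in s.
With the tool pointing down it reaches from about 0.3 to 0.85 m from the base axis. Payload 4.2 kg.
Tool frame: the origin (TCP) lies at the very end of the fingers, on their centre line; the grasp point (between the pads) lies 19 mm behind it; z points along the fingers, y is the line along which they close (so a half turn about z gives the same grasp; the last joint's range is limited). The gripper opens to 91 mm and grips with 3 to 60 N. Pads are 32 mm wide; open, the fingers measure 118 mm over their backs; the gripper's body (76 mm by 178 mm) begins 60 mm behind the grasp point.
Start: joints at [1.295, 0.32, 1.565, -0, 1.257, -0.02], TCP at [0.145, 0.556, 0.214] pointing down, gripper open.
Joint ranges: [-3.11, 3.11], [-0.84, 2.01], [0.21, 2.61], [-1.34, 4.49], [0.05, 2.63], [-2.56, 2.56]. Speed limits (rad/s): [2.57, 2.57, 3.14, 3.14, 3.14, 3.14].

### API

Orientations are given as a unit quaternion [w, x, y, z].
In Python, from station import * gives the robot as it stands.
- The arm moves only by the tool drive_tool, never from a script. Its argument "targets" is a list of rows, each an object with "offset": the shift along the tool's x, y, z in mm, a list of three; "delta_rot": the turn, a rotation vector about the tool's x, y, z in degrees, a list of three. In form: [{"offset": [tx, ty, tz], "delta_rot": [rx, ry, rz]}, ...]. A call has 1 to 8 rows; each row shifts and turns the commanded pose from where the row before left it, along the tool's axes as they then stand; what a row does not reach is not made up. A row lasts 1/8 s, in which the tool goes at most 62.5 mm and 10.7 degrees, less where a joint would pass 70% of its speed; a pose out of reach is approached as far as the arm can. A call is refused whole if a number of a shift passes 62.5 or a number of a turn 10.7, either way. A call with a gripper value outside its range is refused whole. "hand" is the gripper command: -1 is fully open, 1 is shut, values between are in proportion, set as the call begins (left out, the last holds). The fingers move at their own pace and stop on an object; the grip force is fixed at half the most. Time passes only in rows, so rows that do not move let the fingers close. It gives the time, the measured TCP pose, the force, the opening and the grip force at its end, in the units of the state.
- observe(): the state, without advancing time (a new reading comes with each control period).
- capture(name): name is "side" or "top"; returns a dict with "frame" (420x560x3 uint8, red, green, blue), "range_z" (420x560 float32, m along the optical axis (not along the pixel's ray), 0 where there is no reading), "mtx" (3x3 intrinsics, pixels), "world_from_camera" (4x4, takes a point from camera to world coordinates). Camera axes: x right, y up, looking along -z (the intrinsics and any distortion apply to the point x, -y, -z); pixel columns grow to the right and rows downward; lengths in m; the calibration is good to about 2 mm. A picture is of the moment at which its call begins.
- job_done(): hands the job in; it is judged then, once.
The state is a dict: "time": time; "joints": joint angles; "joint_vel": joint speeds; "effort": joint torques, N m; "position": TCP position; "tool_rot": TCP orientation; "force": force on the tool from outside, world axes, zero at the start; "moment": the same for the moment, N m; "gripper_width": opening from 0.0 (shut) to 1.0 (fully open); "gripper_force": force on a finger pad.
Only numpy, scipy, OpenCV 4.12 (cv2) and the standard library are available. Lean on these libraries where they do the work, as an engineer would, in place of code of your own. Each camera call takes 0.05 s, during which the arm holds its last target. There are 200 camera calls.

## Working session

There is one attempt and no reset: what is moved stays moved. The work goes in short steps, Python scripts to look and compute and a tool call to move; the robot and the scene stay as the last step left them, time stands still between calls to the robot, and variables do not carry over. Pictures are saved under pics/ and viewed, at most 10 in all, crops included, and the job is handed in when it is done.

Besides the shell and the picture viewer there is one more tool, called after "Request:" as name(argument=value, ...) on one line, values as JSON. drive_tool: Moves the arm, as the interface text tells. Its arguments: {"type":"object","properties":{"targets":{"type":"array"},"hand":{"type":"number"}},"required":["targets"]}

```bash
mkdir -p pics; python3 - <<'E'
from station import *
import cv2,numpy as np,pickle
o=observe();print(o)
for n in("top","side"):
    c=capture(n);pickle.dump(c,open(n+".pkl","wb"));cv2.imwrite(f"pics/{n}0.png",c["frame"][:,:,::-1]);print(n,c["mtx"],c["world_from_camera"].round(3),(c["range_z"]>0).mean())
E
```

```text
{'time': 0.0, 'joints': array([ 1.29501109e+00,  3.20305182e-01,  1.56569131e+00, -3.48716043e-06,
        1.25737824e+00, -2.00117254e-02]), 'joint_vel': array([-0.00051919, -0.00122387,  0.00041345,  0.00078371, -0.00039364,
        0.00052883]), 'effort': array([ 2.16493470e-03, -4.12480795e+01, -2.31975514e+01,  7.30164559e-02,
        4.59786085e-02, -1.57851905e-04]), 'position': array([0.1453402 , 0.5558042 , 0.21310788]), 'tool_rot': array([-1.29662865e-04,  1.27537856e-01,  9.91833303e-01, -8.81552619e-04]), 'force': array([ 0.77729554, -0.60698826, -0.02832564]), 'moment': array([-0.05603113, -0.01420467,  0.01321118]), 'gripper_force': 0.0, 'gripper_width': 0.9989117704162674}
top [[443.18682176   0.         281.1728721 ]
 [  0.         443.18682176 209.56854203]
 [  0.           0.           1.        ]] [[ 0.439  0.874 -0.21   0.319]
 [-0.899  0.427 -0.103 -0.19 ]
 [-0.     0.233  0.972  1.42 ]
 [ 0.     0.     0.     1.   ]] 0.995969387755102
side [[496.85283474   0.         277.0948018 ]
 [  0.         496.85283474 206.45840977]
 [  0.           0.           1.        ]] [[-0.977  0.173 -0.127  0.381]
 [-0.214 -0.739  0.639  0.981]
 [ 0.017  0.651  0.759  1.317]
 [ 0.     0.     0.     1.   ]] 0.9959141156462585
```

View pics/top0.png

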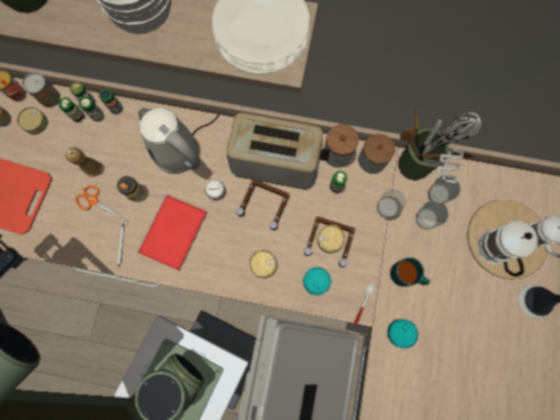

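View pics/side0.png

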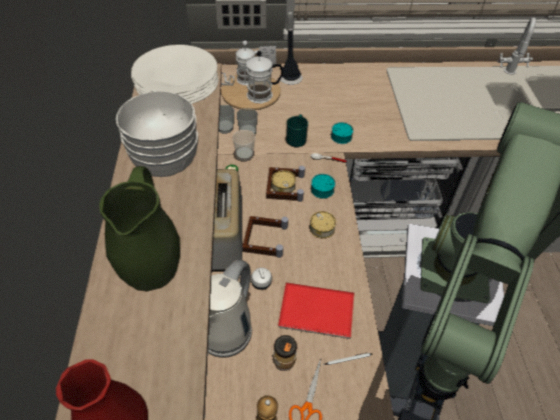

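The top view shows the loose yellow tin at about (263,264). The empty rack is the left one, with posts at about (240,211) and (277,225) and its back rail near (270,190). The full rack is near (330,238), and a turquoise look-alike stands at (317,281). In the side view the tin is at (323,224), and the empty rack's posts are at about (284,223) and (280,251).

```bash
cat > h.py <<'E'
import numpy as np,cv2,pickle
def cloud(c):
    z=c["range_z"];v,u=np.mgrid[:420,:560];K=c["mtx"]
    p=np.stack([(u-K[0,2])/K[0,0]*z,-(v-K[1,2])/K[1,1]*z,-z],-1)
    T=c["world_from_camera"];return p@T[:3,:3].T+T[:3,3]
def ray(c,uv,h):
    K=c["mtx"];T=c["world_from_camera"];d=T[:3,:3]@[(uv[0]-K[0,2])/K[0,0],-(uv[1]-K[1,2])/K[1,1],-1]
    o=T[:3,3];return o+d*(h-o[2])/d[2]
def blobs(m,amin):
    n,l,s,ce=cv2.connectedComponentsWithStats(m.astype(np.uint8));return [(l==i,ce[i],s[i,4]) for i in range(1,n) if s[i,4]>=amin]
def tin(c):
    hsv=cv2.cvtColor(c["frame"],cv2.COLOR_RGB2HSV);P=cloud(c)
    m=(hsv[...,0]>15)&(hsv[...,0]<35)&(hsv[...,1]>70)&(hsv[...,2]>110)&(abs(P[...,2]-.037)<.012)&(P[...,0]<.9)&(abs(P[...,1])<.5)
    return [(ray(c,ce,.04).round(4),ce.round(1),a) for _,ce,a in blobs(m,150)]
E
python3 - <<'E'
from h import *
for n in("top","side"):
    c=pickle.load(open(n+".pkl","rb"));P=cloud(c);print(n,tin(c))
    hsv=cv2.cvtColor(c["frame"],cv2.COLOR_RGB2HSV)
    pts={"top":[(240,211),(277,225),(264,264),(330,240),(317,281),(262,183),(215,189),(339,180)],"side":[(284,223),(280,251),(323,224),(283,181),(323,186),(249,234),(261,278)]}[n]
    for u,v in pts: print((u,v),P[v,u].round(3),c["frame"][v,u])
    f=c["frame"].copy();r=(205,160,365,310) if n=="top" else (215,155,355,300)
    cv2.imwrite(f"pics/{n}_crop.png",cv2.resize(f[r[1]:r[3],r[0]:r[2],::-1],None,fx=5,fy=5,interpolation=cv2.INTER_CUBIC)[:600])
    if n=="top":
        cv2.imwrite("pics/top_crop.png",cv2.resize(f[170:290,210:370,::-1],None,fx=5,fy=5,interpolation=cv2.INTER_CUBIC))
E
```

```text
top [(array([ 0.6033, -0.2269,  0.04  ]), array([331.5, 238. ]), np.int32(561)), (array([ 0.4357, -0.0665,  0.04  ]), array([262.2, 263.4]), np.int32(581))]
(240, 211) [0.554 0.071 0.045] [159 159 162]
(277, 225) [ 0.573 -0.05  -0.   ] [127 116 105]
(264, 264) [ 0.437 -0.072  0.034] [216 192 131]
(330, 240) [ 0.595 -0.225  0.041] [207 183 123]
(317, 281) [ 0.462 -0.243  0.031] [ 35 170 160]
(262, 183) [0.671 0.053 0.03 ] [104  72  53]
(215, 189) [0.583 0.177 0.047] [185 184 173]
(339, 180) [ 0.766 -0.171  0.105] [180 186 145]
side [(array([ 0.6005, -0.2256,  0.04  ]), array([283.5, 178.8]), np.int32(321)), (array([ 0.4325, -0.0656,  0.04  ]), array([323.2, 221.3]), np.int32(407))]
(284, 223) [ 0.558 -0.031  0.038] [65 64 67]
(280, 251) [0.546 0.086 0.042] [68 71 70]
(323, 224) [ 0.431 -0.056  0.038] [185 161 103]
(283, 181) [ 0.601 -0.221  0.033] [173 152 105]
(323, 186) [ 0.458 -0.227  0.037] [  0 142 137]
(249, 234) [0.66  0.036 0.033] [63 40 27]
(261, 278) [0.581 0.195 0.041] [192 191 180]
```

View pics/top_crop.png

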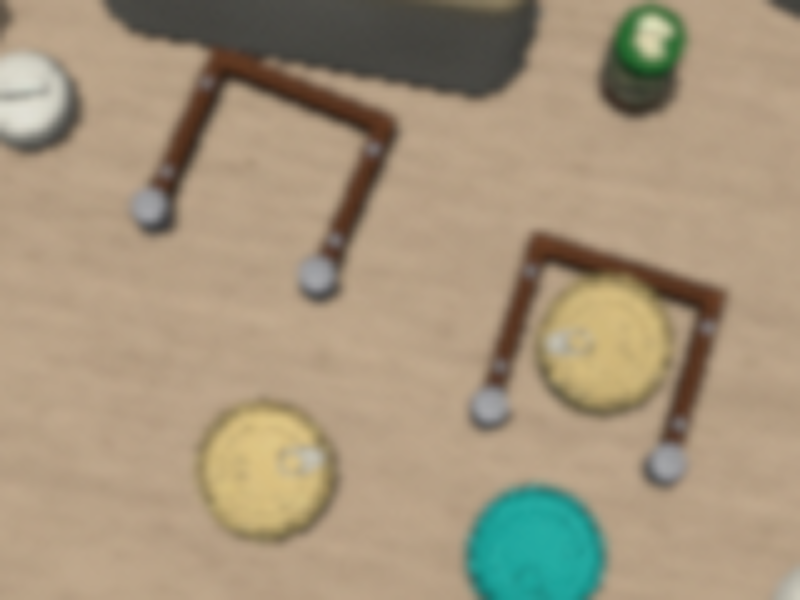

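View pics/side_crop.png

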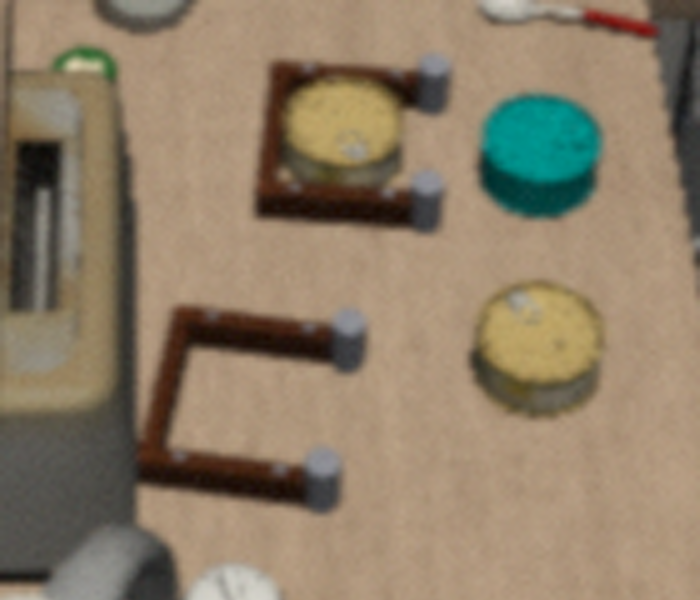

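The crops show the empty rack's post tops in the top crop at about (151,205) and (318,272), and in the side crop at (323,457) and (349,317). The tin stands clear in front, and the timer sits to the left of the rack.

```bash
python3 - <<'E'
from h import *
t=pickle.load(open("top.pkl","rb"));s=pickle.load(open("side.pkl","rb"))
R=[]
for c,o,l,r,ks in((t,(210,170),(151,204),(318,271),(-.5+.1)),(s,(215,155),(323,457),(349,318),-.4)):
    L,Rr=[ray(c,(o[0]+p[0]/5+ks,o[1]+p[1]/5+ks),.045)[:2] for p in(l,r)]
    d=L-Rr;a=np.arctan2(d[1],d[0])-np.pi/2;x=np.array([np.cos(a),np.sin(a)]);print(L,Rr,np.linalg.norm(d),np.degrees(a),"home",(L+Rr)/2+.062*x)
# rack wood at height .03
for n,c in(("top",t),("side",s)):
    P=cloud(c);hsv=cv2.cvtColor(c["frame"],cv2.COLOR_RGB2HSV)
    m=(P[...,0]>.5)&(P[...,0]<.74)&(P[...,1]>-.09)&(P[...,1]<.13)&(hsv[...,2]<125)&(hsv[...,1]>70)&((hsv[...,0]<15)|(hsv[...,0]>170))&(P[...,2]<.045)
    v,u=np.nonzero(m);Q=np.array([ray(c,p,.03)[:2] for p in zip(u,v)])
    for b in range(0,15):
        a=np.radians(b);X=Q@[np.cos(a),np.sin(a)];Y=Q@[-np.sin(a),np.cos(a)]
        if b%2==0: print(n,b,len(Q),[np.percentile(k,q).round(3) for k in(X,Y) for q in(1,50,99)], "w",np.ptp(np.percentile(Y,[1,99])).round(4))
E
```

```text
[0.55503913 0.07289811] [ 0.56268077 -0.04213779] 0.1152894269943785 3.800474126727099 home [0.62072361 0.01948965]
[0.5523928  0.06958589] [ 0.55964183 -0.04517713] 0.11499173532385708 3.6142983280006575 home [0.617894   0.01611284]
top 0 413 [np.float64(0.572), np.float64(0.658), np.float64(0.677), np.float64(-0.047), np.float64(0.032), np.float64(0.085)] w 0.1325
top 2 413 [np.float64(0.574), np.float64(0.659), np.float64(0.677), np.float64(-0.068), np.float64(0.009), np.float64(0.063)] w 0.1308
top 4 413 [np.float64(0.574), np.float64(0.658), np.float64(0.678), np.float64(-0.09), np.float64(-0.015), np.float64(0.041)] w 0.1307
top 6 413 [np.float64(0.573), np.float64(0.657), np.float64(0.678), np.float64(-0.113), np.float64(-0.039), np.float64(0.019)] w 0.1318
top 8 413 [np.float64(0.569), np.float64(0.654), np.float64(0.677), np.float64(-0.135), np.float64(-0.062), np.float64(-0.002)] w 0.1329
top 10 413 [np.float64(0.564), np.float64(0.65), np.float64(0.676), np.float64(-0.158), np.float64(-0.085), np.float64(-0.023)] w 0.1346
top 12 413 [np.float64(0.559), np.float64(0.645), n
[... 613 characters left out ...]
059)] w 0.1483
side 6 607 [np.float64(0.566), np.float64(0.63), np.float64(0.673), np.float64(-0.111), np.float64(-0.032), np.float64(0.038)] w 0.1492
side 8 607 [np.float64(0.562), np.float64(0.628), np.float64(0.673), np.float64(-0.133), np.float64(-0.054), np.float64(0.018)] w 0.1507
side 10 607 [np.float64(0.558), np.float64(0.625), np.float64(0.672), np.float64(-0.155), np.float64(-0.077), np.float64(-0.002)] w 0.1525
side 12 607 [np.float64(0.552), np.float64(0.622), np.float64(0.67), np.float64(-0.176), np.float64(-0.1), np.float64(-0.022)] w 0.154
side 14 607 [np.float64(0.547), np.float64(0.619), np.float64(0.668), np.float64(-0.198), np.float64(-0.123), np.float64(-0.043)] w 0.1557
```

Both views agree to about 3 mm: home is at about (0.619, 0.018), the rack yaw is 3.6° and the tin is at (0.434, -0.066). I'll push with the fingers part open, about a 40 mm gap, so the tin nests on two contacts. The first push is diagonal, to just ahead of the mouth, and then I push straight in.

Request:
drive_tool(targets=[{"offset": [-25.6,-37.3,0],"delta_rot": [0,0,0]},{"offset": [-25.6,-37.3,0],"delta_rot": [0,0,0]},{"offset": [-25.6,-37.3,0],"delta_rot": [0,0,0]},{"offset": [-25.6,-37.3,0],"delta_rot": [0,0,0]},{"offset": [-25.6,-37.3,0],"delta_rot": [0,0,0]},{"offset": [-25.6,-37.3,0],"delta_rot": [0,0,0]},{"offset": [-25.6,-37.3,0],"delta_rot": [0,0,0]},{"offset": [-25.6,-37.3,0],"delta_rot": [0,0,0]}], hand=0.12)

```text
time: 1.1
position: [0.2682, 0.2143, 0.2138]
tool_rot: [0.0, 0.127, 0.992, -0.0]
force: [-0.1, -0.7, 0.1]
gripper_width: 0.438
gripper_force: 0.0
```

Request:
drive_tool(targets=[{"offset": [-25.6,-37.3,0],"delta_rot": [0,0,0]},{"offset": [-25.6,-37.3,0],"delta_rot": [0,0,0]},{"offset": [-25.6,-37.3,0],"delta_rot": [0,0,0]},{"offset": [-25.6,-37.3,0],"delta_rot": [0,0,0]},{"offset": [-25.6,-37.3,0],"delta_rot": [0,0,0]},{"offset": [-25.6,-37.3,0],"delta_rot": [0,0,0]},{"offset": [-25.6,-37.3,0],"delta_rot": [0,0,0]},{"offset": [-25.6,-37.3,0],"delta_rot": [0,0,0]}])

```text
time: 2.1
position: [0.3908, -0.1262, 0.2137]
tool_rot: [-0.0, 0.128, 0.992, 0.0]
force: [0.7, -0.3, -0.1]
gripper_width: 0.442
gripper_force: 0.0
```

Request:
drive_tool(targets=[{"offset": [0,0,0],"delta_rot": [0,0,10]},{"offset": [0,0,0],"delta_rot": [0,0,10]},{"offset": [0,0,0],"delta_rot": [0,0,10]},{"offset": [0,0,0],"delta_rot": [0,0,10]},{"offset": [0,0,0],"delta_rot": [0,0,10]},{"offset": [0,0,0],"delta_rot": [0,0,10]},{"offset": [0,0,0],"delta_rot": [0,0,10]},{"offset": [0,0,0],"delta_rot": [0,0,10]}])

```text
time: 3.1
position: [0.3904, -0.1246, 0.2136]
tool_rot: [-0.0, 0.737, 0.676, -0.0]
force: [0.1, 0.1, -0.0]
gripper_width: 0.442
gripper_force: 0.0
```

Request:
drive_tool(targets=[{"offset": [0,0,0],"delta_rot": [0,0,10.4]},{"offset": [0,0,0],"delta_rot": [0,0,10.4]},{"offset": [0,0,0],"delta_rot": [0,0,10.4]},{"offset": [0,0,0],"delta_rot": [0,0,0]}])

```text
time: 3.6
position: [0.3905, -0.1246, 0.2137]
tool_rot: [-0.0, 0.89, 0.456, -0.0]
force: [0.2, -0.5, 0.0]
gripper_width: 0.437
gripper_force: 0.0
```

Request:
drive_tool(targets=[{"offset": [0,0,40],"delta_rot": [0,0,0]},{"offset": [0,0,40],"delta_rot": [0,0,0]},{"offset": [0,0,40],"delta_rot": [0,0,0]},{"offset": [0,0,30],"delta_rot": [0,0,0]},{"offset": [0,0,20],"delta_rot": [0,0,0]},{"offset": [0,0,15],"delta_rot": [0,0,0]},{"offset": [0,0,15],"delta_rot": [0,0,0]},{"offset": [0,0,0],"delta_rot": [0,0,0]}])

```text
time: 4.6
position: [0.3899, -0.1244, 0.0131]
tool_rot: [-0.001, 0.89, 0.456, -0.001]
force: [0.1, -0.1, 0.2]
gripper_width: 0.439
gripper_force: 0.0
```

```bash
python3 - <<'E'
from station import *
from h import *
c=capture("side");print(tin(c),[x.round(3) for x in (observe()["position"],observe()["force"])]);cv2.imwrite("pics/s1.png",c["frame"][:,:,::-1][100:320,200:480].repeat(2,0).repeat(2,1))
E
```

```text
[(array([ 0.6007, -0.2243,  0.04  ]), array([283.4, 179.1]), np.int32(346)), (array([ 0.4334, -0.0609,  0.04  ]), array([322.7, 222.3]), np.int32(378))] [array([ 0.391, -0.125,  0.014]), array([ 0.123, -0.336,  0.367])]
```

View pics/s1.png

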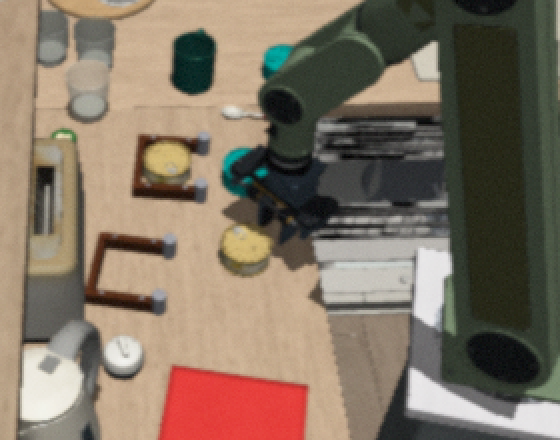

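The fingers are down behind the tin (crop 247,248), clear of the turquoise look-alike, and the way to the mouth is open. I'll start the diagonal push.

Request:
drive_tool(targets=[{"offset": [8,0,0],"delta_rot": [0,0,0]},{"offset": [8,0,0],"delta_rot": [0,0,0]},{"offset": [7,0,0],"delta_rot": [0,0,0]},{"offset": [7,0,0],"delta_rot": [0,0,0]},{"offset": [7,0,0],"delta_rot": [0,0,0]},{"offset": [7,0,0],"delta_rot": [0,0,0]},{"offset": [7,0,0],"delta_rot": [0,0,0]},{"offset": [7,0,0],"delta_rot": [0,0,0]}])

```text
time: 5.65
position: [0.4247, -0.0774, 0.0139]
tool_rot: [-0.0, 0.89, 0.455, -0.0]
force: [-2.7, -4.7, 5.5]
gripper_width: 0.441
gripper_force: 2.8
```

```bash
python3 - <<'E'
from station import *
from h import *
for n in("side","top"):
    c=capture(n);print(n,tin(c))
print(observe()["position"].round(4))
E
```

```text
side [(array([ 0.6003, -0.2245,  0.04  ]), array([283.5, 179.1]), np.int32(347)), (array([ 0.4582, -0.0208,  0.04  ]), array([313.3, 230.3]), np.int32(317))]
top [(array([ 0.6036, -0.2267,  0.04  ]), array([331.4, 237.9]), np.int32(575))]
[ 0.4252 -0.0769  0.0138]
```

Request:
drive_tool(targets=[{"offset": [7,0,0],"delta_rot": [0,0,0]},{"offset": [7,0,0],"delta_rot": [0,0,0]},{"offset": [7,0,0],"delta_rot": [0,0,0]},{"offset": [7,0,0],"delta_rot": [0,0,0]},{"offset": [7,0,0],"delta_rot": [0,0,0]},{"offset": [7,0,0],"delta_rot": [0,0,0]},{"offset": [6,0,0],"delta_rot": [0,0,0]},{"offset": [4,0,0],"delta_rot": [0,0,0]}])

```text
time: 6.75
position: [0.4554, -0.0351, 0.0139]
tool_rot: [-0.0, 0.89, 0.455, 0.0]
force: [-0.1, -0.5, 0.6]
gripper_width: 0.44
gripper_force: 0.9
```

Request:
drive_tool(targets=[{"offset": [-20,0,0],"delta_rot": [0,0,0]},{"offset": [-40,0,0],"delta_rot": [0,0,0]},{"offset": [-30,0,-20],"delta_rot": [0,0,0]},{"offset": [0,0,-50],"delta_rot": [0,0,0]},{"offset": [-30,0,-50],"delta_rot": [0,0,0]},{"offset": [0,0,0],"delta_rot": [0,0,0]}])

```text
time: 7.5
position: [0.3872, -0.1344, 0.1374]
tool_rot: [0.003, 0.891, 0.454, 0.003]
force: [0.6, -0.8, -0.3]
gripper_width: 0.44
gripper_force: 0.0
```

```bash
python3 - <<'E'
from station import *
from h import *
for n in("side","top"):
    c=capture(n);print(n,tin(c));cv2.imwrite(f"pics/{n}2.png",c["frame"][:,:,::-1])
print(observe()["position"].round(4))
E
```

```text
side [(array([ 0.6003, -0.2242,  0.04  ]), array([283.5, 179.1]), np.int32(339)), (array([0.4854, 0.0118, 0.04  ]), array([303.3, 236.6]), np.int32(446))]
top [(array([0.488 , 0.0104, 0.04  ]), array([247.8, 237.8]), np.int32(555)), (array([ 0.6035, -0.2267,  0.04  ]), array([331.4, 237.9]), np.int32(567))]
[ 0.3851 -0.1327  0.134 ]
```

View pics/side2.png

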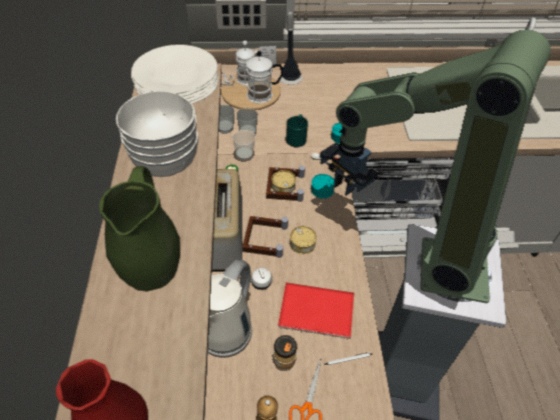

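The tin now stands just in front of the mouth (303,237), and the other things look undisturbed. Next I'll measure the tin against the posts more sharply in both views.

```bash
cat >> h.py <<'E'
def posts(c):
    hsv=cv2.cvtColor(c["frame"],cv2.COLOR_RGB2HSV).astype(int);P=cloud(c)
    m=(hsv[...,1]<45)&(P[...,2]>.036)&(P[...,2]<.054)&(P[...,0]>.52)&(P[...,0]<.60)&(P[...,1]>-.08)&(P[...,1]<.11)
    return [(ray(c,ce,.045).round(4),ce.round(1),a) for _,ce,a in blobs(m,8)]
def tinell(c,uv):
    # tin top: brightness-weighted outline of the yellow lid, ellipse fit back-projected
    hsv=cv2.cvtColor(c["frame"],cv2.COLOR_RGB2HSV).astype(int);P=cloud(c);u,v=map(int,uv)
    m=np.zeros((420,560),np.uint8);m[v-22:v+23,u-22:u+23]=((P[...,2]>.028)&(P[...,2]<.052))[v-22:v+23,u-22:u+23]
    b=max(blobs(m,100),key=lambda b:b[2])
    k=max(cv2.findContours(b[0].astype(np.uint8),0,1)[0],key=len);W=np.array([ray(c,p,.04)[:2] for p in k[:,0]]).astype(np.float32)
    ce,r=cv2.minEnclosingCircle((W*1000).astype(np.float32));e=cv2.fitEllipse(W*1000)
    return np.round(ce,1),round(r,1),np.round(e[0],1),np.round(e[1],1)
E
python3 - <<'E'
from station import *
from h import *
for n in("side","top"):
    c=capture(n);print(n,posts(c))
    for t in tin(c): print(t,tinell(c,t[1]))
    np.save(n+"2.npy",c["frame"])
t=[cv2.resize(np.load(f)[a:a+90,b:b+100,::-1],None,fx=8,fy=7.99999,interpolation=cv2.INTER_NEAREST)[:590,:400*2] for f,a,b in(("top2.npy",180,215),)]
cv2.imwrite("pics/top2c.png",t[0])
E
```

```text
side [(array([ 0.5576, -0.0386,  0.045 ]), array([284.6, 219.8]), np.int32(37)), (array([0.5504, 0.0758, 0.045 ]), array([279.4, 247.7]), np.int32(40))]
(array([ 0.6005, -0.2246,  0.04  ]), array([283.5, 179. ]), np.int32(341)) (array([ 590.2, -225.1]), 94.7, array([ 588.7, -221.3]), array([139.3, 154.8]))
(array([0.4855, 0.0118, 0.04  ]), array([303.3, 236.6]), np.int32(449)) (array([486.7,  13.8]), 47.8, array([485.9,  12.8]), array([84. , 91.4]))
top [(array([0.5533, 0.0721, 0.045 ]), array([239.8, 211. ]), np.int32(44)), (array([ 0.5609, -0.0426,  0.045 ]), array([273.1, 224.4]), np.int32(44))]
(array([0.4882, 0.0108, 0.04  ]), array([247.7, 237.7]), np.int32(551)) (array([489. ,   9.5]), 43.5, array([489. ,   9.6]), array([83.3, 83.9]))
(array([ 0.6038, -0.2269,  0.04  ]), array([331.5, 237.8]), np.int32(569)) (array([ 600.4, -222.2]), 82.9, array([ 600.3, -224.6]), array([129.6, 133.1]))
```

View pics/top2c.png

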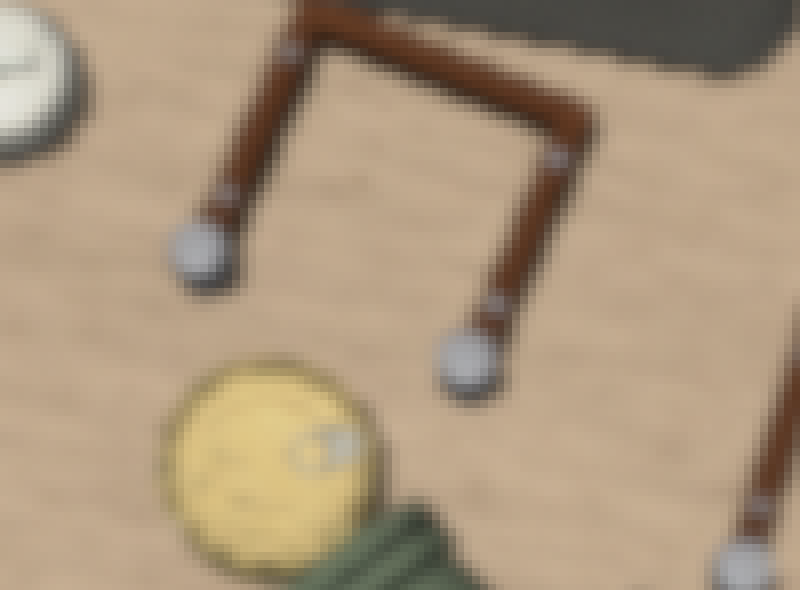

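In the crop the tin (270,465) sits square in front of the gap between the posts at (200,250) and (468,360). Measured, it is within about 0.5 mm of the rack axis. Now I turn the tool to the rack's yaw and go behind the tin.

Request:
drive_tool(targets=[{"offset": [31.4,-15.4,0],"delta_rot": [0,0,0]},{"offset": [31.4,-15.4,0],"delta_rot": [0,0,0]},{"offset": [31.4,-15.4,0],"delta_rot": [0,0,0]},{"offset": [31.4,-15.4,0],"delta_rot": [0,0,0]}])

```text
time: 8.2
position: [0.4079, 0.0068, 0.1324]
tool_rot: [-0.001, 0.89, 0.455, -0.001]
force: [0.4, -0.2, -1.0]
gripper_width: 0.442
gripper_force: 0.0
```

Request:
drive_tool(targets=[{"offset": [0,0,0],"delta_rot": [0,0,10.1]},{"offset": [0,0,0],"delta_rot": [0,0,10.1]},{"offset": [0,0,0],"delta_rot": [0,0,10.1]},{"offset": [0,0,0],"delta_rot": [0,0,10.1]},{"offset": [0,0,0],"delta_rot": [0,0,10.1]},{"offset": [0,0,0],"delta_rot": [0,0,0]},{"offset": [0,0,0],"delta_rot": [0,0,0]}])

```text
time: 9.07
position: [0.4082, 0.0054, 0.1331]
tool_rot: [-0.0, 0.999, 0.033, -0.001]
force: [0.2, 0.2, 0.9]
gripper_width: 0.443
gripper_force: 0.0
```

```bash
python3 - <<'E'
from station import *
import numpy as np
o=observe();q=o["tool_rot"];a=2*np.arctan2(q[2],q[1]);print(o["position"].round(4),q.round(4),np.degrees(a),o["joints"].round(2))
d=np.array([.4085,.0053])-o["position"][:2];print("tool x,y",1000*(d@[np.cos(a),np.sin(a)]),1000*(d@[np.sin(a),-np.cos(a)]))
E
```

```text
[0.4082 0.0054 0.1331] [-1.000e-04  9.994e-01  3.330e-02 -9.000e-04] 3.813389254842504 [-0.02  0.14  2.04  0.    0.97  1.49]
tool x,y 0.32972174125813175 0.1253418195206981
```

Request:
drive_tool(targets=[{"offset": [0,0,30],"delta_rot": [0,0,0]},{"offset": [0,0,30],"delta_rot": [0,0,0]},{"offset": [0,0,25],"delta_rot": [0,0,0]},{"offset": [0,0,20],"delta_rot": [0,0,0]},{"offset": [0,0,14],"delta_rot": [0,0,0]},{"offset": [0,0,0],"delta_rot": [0,0,0]}])

```text
time: 9.82
position: [0.4076, 0.0052, 0.014]
tool_rot: [-0.0, 0.999, 0.033, -0.001]
force: [-0.2, 0.2, 0.7]
gripper_width: 0.438
gripper_force: 0.0
```

Request:
drive_tool(targets=[{"offset": [8,0,0],"delta_rot": [0,0,0]},{"offset": [6,0,0],"delta_rot": [0,0,0]},{"offset": [6,0,0],"delta_rot": [0,0,0]},{"offset": [6,0,0],"delta_rot": [0,0,0]},{"offset": [6,0,0],"delta_rot": [0,0,0]},{"offset": [6,0,0],"delta_rot": [0,0,0]},{"offset": [6,0,0],"delta_rot": [0,0,0]},{"offset": [6,0,0],"delta_rot": [0,0,0]}])

```text
time: 10.82
position: [0.4594, 0.0083, 0.0149]
tool_rot: [-0.0, 0.999, 0.032, 0.001]
force: [-1.2, 0.4, -0.6]
gripper_width: 0.442
gripper_force: 1.0
```

```bash
python3 - <<'E'
from station import *
from h import *
print(observe()["position"].round(4))
for n in("side","top"):
    c=capture(n);print(n,posts(c))
    for t in tin(c): print(t,tinell(c,t[1]))
    cv2.imwrite(f"pics/{n}3.png",c["frame"][150:300,200:400,::-1].repeat(4,0).repeat(4,1))
E
```

```text
[0.4594 0.0083 0.0149]
side [(array([ 0.5574, -0.0391,  0.045 ]), array([284.7, 219.7]), np.int32(37)), (array([0.5504, 0.076 , 0.045 ]), array([279.4, 247.7]), np.int32(42))]
(array([ 0.6003, -0.2242,  0.04  ]), array([283.5, 179.1]), np.int32(346)) (array([ 592.8, -248.8]), 77.2, array([ 598.1, -237.5]), array([107.6, 135. ]))
(array([0.5288, 0.0193, 0.04  ]), array([289.6, 236. ]), np.int32(224)) (array([511.6,  16.6]), 47.8, array([520.9,  16.5]), array([61.7, 97.2]))
top [(array([0.5582, 0.0721, 0.045 ]), array([240.5, 209.7]), np.int32(23)), (array([ 0.5606, -0.0425,  0.045 ]), array([273. , 224.4]), np.int32(44))]
(array([ 0.6036, -0.2267,  0.04  ]), array([331.5, 237.9]), np.int32(570)) (array([ 600.4, -222.2]), 82.9, array([ 600.6, -224.4]), array([129.4, 132.3]))
```

View pics/side3.png

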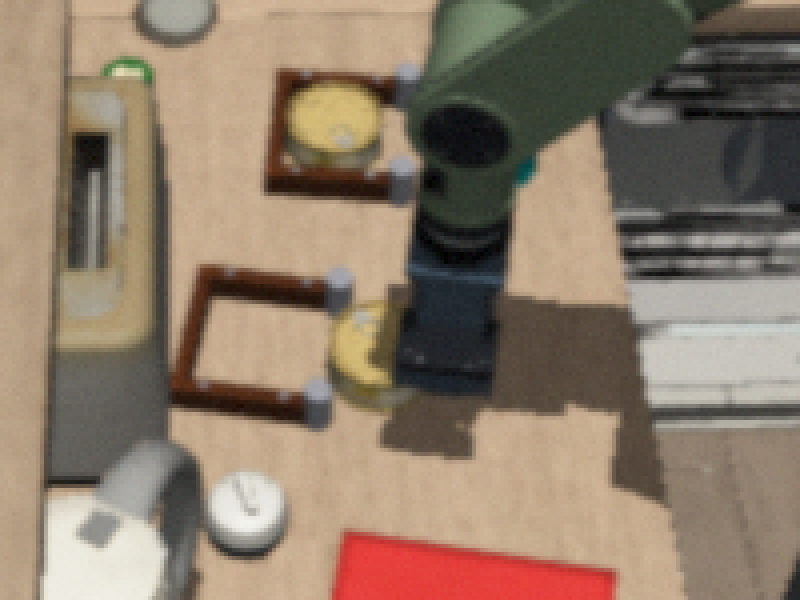

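The tin (crop 365,355) is heading into the gap between the posts at (340,290) and (318,400), and it looks centred. I'll keep pushing gently and watch the force.

Request:
drive_tool(targets=[{"offset": [5,0,0],"delta_rot": [0,0,0]},{"offset": [6,0,0],"delta_rot": [0,0,0]},{"offset": [6,0,0],"delta_rot": [0,0,0]},{"offset": [6,0,0],"delta_rot": [0,0,0]},{"offset": [6,0,0],"delta_rot": [0,0,0]},{"offset": [6,0,0],"delta_rot": [0,0,0]},{"offset": [6,0,0],"delta_rot": [0,0,0]},{"offset": [6,0,0],"delta_rot": [0,0,0]}])

```text
time: 11.92
position: [0.5058, 0.0113, 0.0149]
tool_rot: [-0.0, 0.999, 0.032, 0.0]
force: [-1.6, -0.6, -0.3]
gripper_width: 0.441
gripper_force: 1.0
```

```bash
python3 - <<'E'
from station import *
from h import *
o=observe();print(o["position"].round(4),o["force"].round(1))
c=capture("side");print(posts(c))
for t in tin(c): print(t)
E
```

```text
[0.5058 0.0113 0.0149] [-1.6 -0.6 -0.3]
[(array([ 0.5569, -0.04  ,  0.045 ]), array([284.9, 219.5]), np.int32(34)), (array([0.5506, 0.0765, 0.045 ]), array([279.3, 247.8]), np.int32(43))]
(array([ 0.6153, -0.2199,  0.04  ]), array([279.1, 179.3]), np.int32(200))
(array([0.5758, 0.0216, 0.04  ]), array([275.2, 233.9]), np.int32(217))
```

Request:
drive_tool(targets=[{"offset": [6,0,0],"delta_rot": [0,0,0]},{"offset": [6,0,0],"delta_rot": [0,0,0]},{"offset": [6,0,0],"delta_rot": [0,0,0]},{"offset": [6,0,0],"delta_rot": [0,0,0]},{"offset": [6,0,0],"delta_rot": [0,0,0]},{"offset": [6,0,0],"delta_rot": [0,0,0]},{"offset": [6,0,0],"delta_rot": [0,0,0]},{"offset": [4,0,0],"delta_rot": [0,0,0]}])

```text
time: 12.98
position: [0.5518, 0.0142, 0.0149]
tool_rot: [-0.0, 0.999, 0.032, 0.0]
force: [-2.8, -0.1, 1.9]
gripper_width: 0.442
gripper_force: 1.4
```

Request:
drive_tool(targets=[{"offset": [3,0,0],"delta_rot": [0,0,0]},{"offset": [2,0,0],"delta_rot": [0,0,0]},{"offset": [2,0,0],"delta_rot": [0,0,0]}])

```text
time: 13.35
position: [0.5582, 0.0146, 0.0149]
tool_rot: [-0.0, 0.999, 0.032, -0.0]
force: [-2.7, -0.7, 1.9]
gripper_width: 0.44
gripper_force: 1.5
```

Request:
drive_tool(targets=[{"offset": [1.5,0,0],"delta_rot": [0,0,0]},{"offset": [1.5,0,0],"delta_rot": [0,0,0]}])

```text
time: 13.6
position: [0.5613, 0.0148, 0.0149]
tool_rot: [-0.0, 0.999, 0.032, -0.0]
force: [-3.0, -0.0, 1.6]
gripper_width: 0.441
gripper_force: 1.5
```

Not against the rail yet, so I creep on until the force rises.

Request:
drive_tool(targets=[{"offset": [1.5,0,0],"delta_rot": [0,0,0]},{"offset": [1,0,0],"delta_rot": [0,0,0]}])

```text
time: 13.85
position: [0.5639, 0.015, 0.0149]
tool_rot: [-0.0, 0.999, 0.032, 0.0]
force: [-2.1, 0.4, 1.2]
gripper_width: 0.439
gripper_force: 1.4
```

Request:
drive_tool(targets=[{"offset": [1,0,0],"delta_rot": [0,0,0]},{"offset": [0,0,0],"delta_rot": [0,0,0]}])

```text
time: 14.1
position: [0.5646, 0.015, 0.0149]
tool_rot: [-0.0, 0.999, 0.032, -0.0]
force: [-3.3, -0.9, 2.3]
gripper_width: 0.44
gripper_force: 1.6
```

Request:
drive_tool(targets=[{"offset": [1,0,0],"delta_rot": [0,0,0]},{"offset": [0,0,0],"delta_rot": [0,0,0]}])

```text
time: 14.35
position: [0.5647, 0.015, 0.0149]
tool_rot: [-0.0, 0.999, 0.032, -0.001]
force: [-5.6, -0.1, 2.8]
gripper_width: 0.442
gripper_force: 2.6
```

Request:
drive_tool(targets=[{"offset": [1,0,0],"delta_rot": [0,0,0]},{"offset": [1,0,0],"delta_rot": [0,0,0]},{"offset": [0,0,0],"delta_rot": [0,0,0]}])

```text
time: 14.72
position: [0.5648, 0.015, 0.0148]
tool_rot: [0.0, 0.999, 0.032, -0.003]
force: [-8.5, -1.4, 8.3]
gripper_width: 0.44
gripper_force: 4.5
```

The tool has stalled and the force is rising, so the tin is against the back rail. I'll withdraw straight back, lift and check.

Request:
drive_tool(targets=[{"offset": [-6,0,0],"delta_rot": [0,0,0]},{"offset": [-15,0,0],"delta_rot": [0,0,0]},{"offset": [-40,0,0],"delta_rot": [0,0,0]},{"offset": [-40,0,0],"delta_rot": [0,0,0]},{"offset": [-40,0,0],"delta_rot": [0,0,0]},{"offset": [0,0,-40],"delta_rot": [0,0,0]},{"offset": [0,0,-50],"delta_rot": [0,0,0]},{"offset": [0,0,-50],"delta_rot": [0,0,0]}])

```text
time: 15.72
position: [0.4266, 0.0062, 0.1565]
tool_rot: [-0.0, 0.999, 0.032, 0.001]
force: [0.1, 0.1, -0.7]
gripper_width: 0.44
gripper_force: 0.0
```

Request:
drive_tool(targets=[{"offset": [-20,0,-40],"delta_rot": [0,0,0]},{"offset": [0,0,-40],"delta_rot": [0,0,0]},{"offset": [0,0,0],"delta_rot": [0,0,0]},{"offset": [0,0,0],"delta_rot": [0,0,0]}])

```text
time: 16.23
position: [0.4064, 0.005, 0.2343]
tool_rot: [-0.0, 0.999, 0.032, -0.0]
force: [-0.5, -0.3, -0.5]
gripper_width: 0.44
gripper_force: 0.0
```

```bash
python3 - <<'E'
from station import *
from h import *
o=observe();print(o["position"].round(4),o["force"].round(1))
for n in("side","top"):
    c=capture(n);print(n,posts(c))
    for t in tin(c): print(t)
    if n=="side":cv2.imwrite("pics/side4.png",c["frame"][110:300,180:400,::-1].repeat(3,0).repeat(3,1))
E
```

```text
[0.4064 0.005  0.2343] [-0.5 -0.3 -0.5]
side [(array([ 0.5577, -0.0381,  0.045 ]), array([284.5, 219.9]), np.int32(37)), (array([0.5509, 0.0759, 0.045 ]), array([279.2, 247.7]), np.int32(41))]
(array([ 0.6006, -0.2248,  0.04  ]), array([283.5, 179. ]), np.int32(342))
(array([0.6164, 0.0211, 0.04  ]), array([263. , 231.5]), np.int32(433))
top [(array([0.5533, 0.0721, 0.045 ]), array([239.8, 211. ]), np.int32(44)), (array([ 0.5607, -0.0425,  0.045 ]), array([273. , 224.4]), np.int32(44))]
(array([0.6188, 0.0195, 0.04  ]), array([263.8, 200.5]), np.int32(533))
(array([ 0.6036, -0.2266,  0.04  ]), array([331.4, 237.9]), np.int32(575))
```

View pics/side4.png

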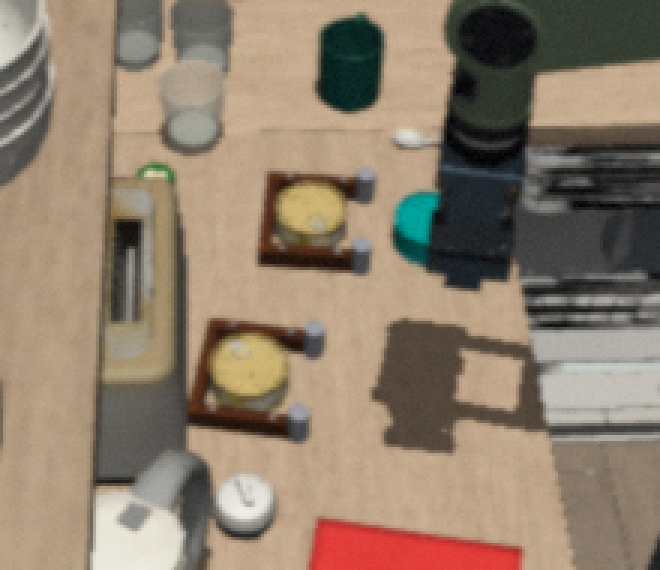

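The tin (crop 250,365) stands home against the back rail. It measures (0.619, 0.0195) in the top view, against home at about (0.620, 0.019). The spoon, mug and timer are where they were, and the arm is clear.

```bash
python3 -c "
from station import *
print(job_done())"
```

```text
the job is handed in; nothing more can be done
None
```

The tin stands home against the back rail of the empty (left) rack, pushed all the way and never lifted; nothing around it was seen to move, and the job was handed in with the arm clear at about 16 s.

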